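# Swap the rubber stamp and the thread spool by way of the spare dish

### The arm

A 6-joint arm with a two-finger parallel gripper is mounted at the origin on a cart in front of the work surface, level with it; the furniture and walls round the work are solid. World frame = base frame: x ahead of the robot, y to its left, z up, the work surface at z = 0. Lengths are in m, angles in rad, forces in N, time in s.
With the tool pointing down it reaches from about 0.275 to 0.775 m from the base axis. Payload 14.6 kg.
Tool frame: the origin (TCP) lies on the centre line of the jaws, within the pads' length; the fingertips stand 17 mm ahead of it and the grasp point (between the pads) lies 2 mm behind it; z points along the fingers, y is the line along which they close (so a half turn about z gives the same grasp; the last joint's range is limited). The gripper opens to 85 mm and grips with 20 to 120 N. Pads are 22 mm wide; open, the fingers measure 114 mm over their backs; the gripper's body (76 mm by 85 mm) begins 54 mm behind the grasp point. The pads swing forward as they close: fully open they stand 13 mm farther back than shut.
Start: joints at [1.017, 0.263, -0.048, 1.259, 0, 1.415], TCP at [0.204, 0.484, 0.248] pointing down, gripper open.
Joint ranges: [-2.65, 2.65], [-0.89, 1.7], [-1.18, 1.37], [-2.13, 2.11], [-1.35, 1.29], [-3.14, 3.14]. Speed limits (rad/s): [1.89, 1.89, 2.57, 2.79, 3.14, 3.14].

### API

Orientations are given as a unit quaternion [w, x, y, z].
In Python, from bench import manip gives the robot as it stands. The module is installed in compiled form; this text tells all that it offers. Calls block until the motion is done:
- manip.move_pose(position, orientation): joint-space move of the TCP to a pose.
- manip.line_to(position, rate=0.15, frame=None, guard=None): straight line of the TCP; frame=None keeps the orientation; rate is the mean speed in m/s. With guard (N) it stops when the force on the tool has changed by that much, and returns True; else False.
- manip.movej(angles): joint-space move.
- manip.ungrasp() and manip.close_gripper(strength=None): open the fingers fully, or close them until they stop; strength is the grip in N (None keeps the last).
- manip.pause(seconds).
- manip.solve_ik(position, orientation): joint angles nearest the present ones, or None.
- manip.read_state(): the state.
- manip.camera(name): name is "side" or "top" or "wrist"; returns a dict with "image" (420x560x3 uint8, blue, green, red), "range_z" (420x560 float32, m along the optical axis (not along the pixel's ray), 0 where there is no reading), "fx", "fy", "cx", "cy" (pixels), "world_from_camera" (4x4, takes a point from camera to world coordinates); the wrist camera has in their place "tool_from_camera" (4x4, takes a point from camera to tool coordinates, whose origin is the TCP and whose axes are the flange's). Camera axes: x right, y down, z forward; pixel columns grow to the right and rows downward; lengths in m; the calibration is good to about 2 mm. A picture is of the moment at which its call begins: read the wrist's pose just before it.
A pose or a line that the arm cannot do raises manip.PlanningError and nothing moves.
- manip.job_done(): hands the job in; it is judged then, once.
The state is a dict: "clock": time; "joint_pos": joint angles; "dq": joint speeds; "effort": joint torques, N m; "tcp_pos": TCP position; "tcp_rot": TCP orientation; "force": force on the tool from outside, world axes, zero at the start; "moment": the same for the moment, N m; "gripper_width": finger opening in m; "grasp_force": force on a finger pad.
Only numpy, scipy, OpenCV 4.12 (cv2) and the standard library are available. Lean on these libraries where they do the work, as an engineer would, in place of code of your own. Each camera call takes 0.05 s, during which the arm holds its last target. There are 200 camera calls.

### The job

The inky rubber stamp has been left in the blue-felt dish, and the spool of linen thread in the bare metal dish, which is the wrong way round: swap them, so that the stamp stands upright in the middle of the metal dish and the spool upright in the middle of the felt dish. Put one of the two down in the empty cork dish on the way, letting go of it there while you move the other. Leave the iron weight, the tape roll and the red ink tin where they are.

Things in the scene. Friction and masses are not known exactly. Their poses are not given: they have to be found in the camera images.
- rubber_stamp: Rubber stamp, loose, about 50 g, standing upright: a black flat foot 22 x 50 mm (long side along its y), 12 mm high, with a round upright orange-brown wooden handle on its middle; 67 mm high in all. The handle is 20 to 22 mm thick, thickest about 50 mm above the underside: grip it there. Origin: centre of the underside, z up. Starts in the felt dish, up to about 14 mm off its middle, turned any way.
- thread_spool: Spool of white linen thread with round orange-brown wooden flanges (from above it shows as a brown disc), loose, about 30 g, standing upright: 33 mm in diameter, 42 mm high; the upper flange lies 34 to 42 mm above the underside and can be gripped across its diameter. Origin: centre of the underside, z up. Starts in the metal dish, up to about 14 mm off its middle.
- steel_dish_floor (a point): Bare silver-grey metal square dish, 110 x 110 mm outside and 12 mm high, 5 mm rim, 100 x 100 mm inside, floor 4 mm above the bench. It is stuck to the bench and does not move. This point is the middle of its inner floor, z up, x and y parallel to its sides. The stamp belongs here.
- felt_dish_floor (a point): Dark wooden, with a blue felt lining: square dish, 110 x 110 mm outside and 12 mm high, 5 mm rim, 100 x 100 mm inside, floor 4 mm above the bench. It is stuck to the bench and does not move. This point is the middle of its inner floor, z up, x and y parallel to its sides. The spool belongs here.
- cork_dish_floor (a point): Light wooden, with a speckled brown cork lining, empty at the start: square dish, 110 x 110 mm outside and 12 mm high, 5 mm rim, 100 x 100 mm inside, floor 4 mm above the bench. It is stuck to the bench and does not move. This point is the middle of its inner floor, z up, x and y parallel to its sides. The spare place.
- press_weight: Bystander: grey iron block 45 x 60 x 40 mm with a pale brass knob on top, 70 mm high in all. Origin: centre of the underside, z up. Loose, to be left alone.
- linen_tape: Bystander: off-white roll of tape lying flat, 66 mm in diameter, 20 mm high. Origin: centre of the underside, z up. Loose, to be left alone.
- ink_tin: Bystander: red flat ink-pad tin, 75 x 113 x 16 mm. Origin: centre of the underside, z up. Loose, to be left alone.
Not all that is in view belongs to the job. Leave any green or purple look-alike of the rubber_stamp alone.

How it is judged:
By the outcome, as a careful person would: the job done as asked, in the order asked, and still so for the second after the job is handed in, with the robot touching nothing.
It also fails if it takes over 64 s, if anything falls off the work surface, if the arm or the gripper's body presses on something with over 40 N, if the wrist force passes 120 N, or if a joint passes its speed limit or range.

## Working session

There is one attempt and no reset: what is moved stays moved. The work goes in short steps, each a Python script; the robot and the scene stay as the last script left them, time stands still between calls to the robot, and variables do not carry over. Pictures are saved under pics/ and viewed, at most 10 in all, crops included, and the job is handed in when it is done.

```bash
mkdir -p pics
python3 - <<'E'
from bench import manip
import cv2,numpy as np,pickle
t=manip.camera("top"); s=manip.camera("side")
pickle.dump((t,s),open("c0.pkl","wb"))
cv2.imwrite("pics/top0.png",t["image"]); cv2.imwrite("pics/side0.png",s["image"])
for c in(t,s): print(c["fx"],c["fy"],c["cx"],c["cy"],np.round(c["world_from_camera"],3).tolist())
print(manip.read_state())
E
```

```text
390.6334311536188 390.6334311536188 277.2733616695239 205.51221245188373 [[0.025, -0.977, 0.214, 0.32], [-1.0, -0.023, 0.011, -0.355], [-0.006, -0.214, -0.977, 0.895], [0.0, 0.0, 0.0, 1.0]]
498.7419671075465 498.7419671075465 275.9583313469835 208.69754649056637 [[-0.822, -0.349, 0.45, 0.089], [-0.569, 0.518, -0.639, 0.259], [-0.01, -0.781, -0.624, 0.636], [0.0, 0.0, 0.0, 1.0]]
{'clock': 0.1, 'joint_pos': array([ 1.01666016e+00,  2.63483739e-01, -4.88753859e-02,  1.25942389e+00,
        4.69503068e-06,  1.41551923e+00]), 'dq': array([ 0.00037423, -0.00030734,  0.0006334 ,  0.00118574,  0.00065951,
        0.00073936]), 'effort': array([ 3.60431572e-03, -6.38575530e+01,  3.85066545e+01,  9.88594315e-03,
       -1.28837819e-04, -1.65264214e-05]), 'tcp_pos': array([0.20375683, 0.4835854 , 0.247868  ]), 'tcp_rot': array([-1.73546980e-04,  1.98110183e-01,  9.80179632e-01, -4.61816400e-04]), 'force': array([ 0.64357136,  0.29621591, -0.00324773]), 'moment': array([ 0.03625424, -0.03275673, -0.05178797]), 'grasp_force': 0.0, 'gripper_width': 0.08548069254626563}
```

View pics/top0.png

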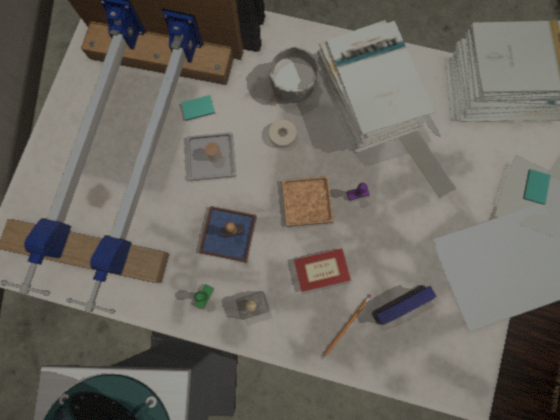

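View pics/side0.png

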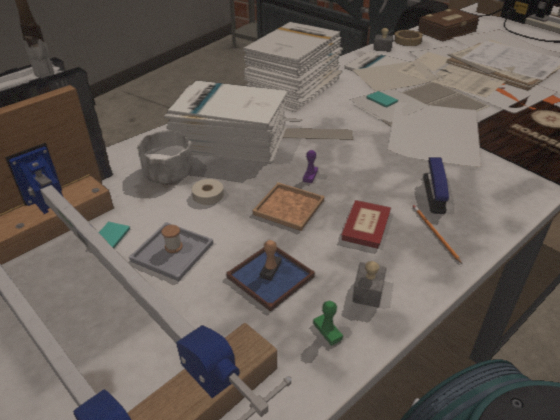

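The top view shows the metal dish at (209,157) with the spool at (212,150), and the felt dish at (228,234) with the stamp handle at (231,228). The cork dish is at (306,202), the tin at (322,270), the weight at (250,305) and the tape at (283,133). The decoys are green (203,296) and purple (358,191). Clamp bars run just left of the metal dish.

```bash
cat > h.py <<'E'
import cv2,numpy as np
def ray(c,px,z,T=None):
    T=c["world_from_camera"] if T is None else T
    px=np.atleast_2d(px).astype(float)
    d=np.c_[(px[:,0]-c["cx"])/c["fx"],(px[:,1]-c["cy"])/c["fy"],np.ones(len(px))]@T[:3,:3].T
    o=T[:3,3]; return o+d*((z-o[2])/d[:,2])[:,None]
def cloud(c,T=None):
    T=c["world_from_camera"] if T is None else T
    Z=c["range_z"]; v,u=np.mgrid[:Z.shape[0],:Z.shape[1]]
    P=np.stack([(u-c["cx"])/c["fx"]*Z,(v-c["cy"])/c["fy"]*Z,Z],-1)@T[:3,:3].T+T[:3,3]
    P[Z<=0]=np.nan; return P
def blobs(mask,roi):
    m=np.zeros(mask.shape,np.uint8); x0,y0,x1,y1=roi; m[y0:y1,x0:x1]=mask[y0:y1,x0:x1]*255 if mask.max()==1 else mask[y0:y1,x0:x1]
    cs=cv2.findContours(m,cv2.RETR_EXTERNAL,cv2.CHAIN_APPROX_NONE)[0]
    return sorted(cs,key=cv2.contourArea)[::-1]
E
python3 - <<'E'
from h import *
import pickle
t,s=pickle.load(open("c0.pkl","rb"))
hsv=cv2.cvtColor(t["image"],cv2.COLOR_BGR2HSV)
def rect(mask,roi,z,n):
    c=blobs(mask,roi)[0]; P=ray(t,c.reshape(-1,2),z)[:,:2]*1000
    print(n,np.round(cv2.minAreaRect(P.astype(np.float32)),1) if 0 else cv2.minAreaRect(P.astype(np.float32)))
k=np.ones((5,5),np.uint8)
rect(cv2.morphologyEx(cv2.inRange(hsv,(100,80,20),(130,255,255)),cv2.MORPH_CLOSE,k),(195,200,265,270),.004,"felt inner")
rect(cv2.morphologyEx(cv2.inRange(hsv,(5,90,60),(25,255,255)),cv2.MORPH_CLOSE,k),(270,170,340,235),.008,"cork")
g=cv2.cvtColor(t["image"],cv2.COLOR_BGR2GRAY)
for z in(90,100,110): rect(cv2.morphologyEx(cv2.inRange(g,0,z),cv2.MORPH_CLOSE,k),(180,125,240,188),.012,"metal%d"%z)
P=cloud(t)
for n,(u,v) in dict(spool=(212,150),stamp=(231,228),weight=(250,305),bar=(160,155),bar2=(150,185),clamp=(112,255),rack=(158,65),table=(260,200),tape=(283,120),cup=(300,60),purple=(360,188),green=(203,294)).items():
    print(n,np.round(np.nanmedian(P[v-1:v+2,u-1:u+2].reshape(-1,3),0)*1000))
# crop
a=cv2.resize(t["image"][110:320,140:380],None,fx=3,fy=2.85,interpolation=cv2.INTER_CUBIC) if 0 else cv2.resize(t["image"][115:275,160:360],(750,600),interpolation=cv2.INTER_CUBIC)
cv2.imwrite("pics/crop1.png",a)
E
```

```text
felt inner ((446.7293395996094, -231.2595672607422), (92.29615020751953, 94.72173309326172), 79.88892364501953)
cork ((527.4319458007812, -412.61309814453125), (108.30225372314453, 108.49054718017578), 6.456902027130127)
metal90 ((679.787353515625, -176.84654235839844), (5.5390424728393555, 94.16240692138672), 6.080508232116699)
metal100 ((631.7194213867188, -170.94113159179688), (65.44701385498047, 30.120805740356445), 77.46249389648438)
metal110 ((628.5333862304688, -178.1884307861328), (110.35604095458984, 113.38029479980469), 6.888282299041748)
spool [ 633. -191.   46.]
stamp [ 449. -247.   69.]
weight [ 291. -294.   70.]
bar [634. -58.   1.]
bar2 [558. -41.   1.]
clamp [382. -20. 119.]
rack [851. -46.  39.]
table [ 528. -303.    2.]
tape [ 722. -353.   18.]
cup [ 876. -391.   31.]
purple [ 545. -525.   64.]
green [ 310. -195.   62.]
```

View pics/crop1.png

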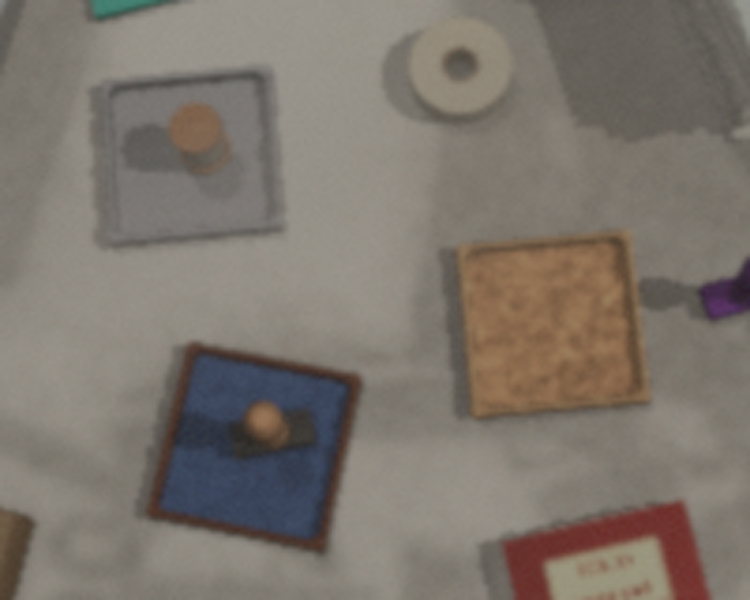

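The crop shows the metal dish with a clean outline, the spool top at crop (196,128), the felt dish tilted by about 10° with the stamp handle at (265,422), and an empty cork dish. The coarse positions are good enough, so I'll go closer with the wrist camera.

```bash
cat >> h.py <<'E'
from scipy.spatial.transform import Rotation as R
def quat(yaw):  # tool down, closing line at angle yaw+90deg in world xy
    q=(R.from_euler('z',yaw)*R.from_euler('x',np.pi)).as_quat(); return [q[3],q[0],q[1],q[2]]
def look(m,name):
    s=m.read_state(); c=m.camera("wrist"); q=s["tcp_rot"]
    W=np.eye(4); W[:3,:3]=R.from_quat([q[1],q[2],q[3],q[0]]).as_matrix(); W[:3,3]=s["tcp_pos"]
    c["T"]=W@c["tool_from_camera"]; cv2.imwrite("pics/%s.png"%name,c["image"])
    import pickle; pickle.dump(c,open(name+".pkl","wb")); return c
E
python3 - <<'E'
from h import *; from bench import manip; import pickle
t,s=pickle.load(open("c0.pkl","rb"))
for c in(t,s):
    P=cloud(c); m=(P[...,0]>.2)&(P[...,0]<.72)&(P[...,1]<.5)&(P[...,1]>-.55)
    Q=P[m]; i=Q[:,2].argsort()[-5:]; print(np.round(Q[i]*1000))
    b=Q[(Q[:,2]>.04)&(Q[:,0]>.58)&(Q[:,0]<.68)&(Q[:,1]>-.16)]; print("bar y min",b[:,1].min() if len(b) else None, b[:,2].max() if len(b) else None)
for yaw in np.arange(-3,3.2,.4):
    r=[manip.solve_ik(p,quat(yaw)) for p in([.447,-.245,.25],[.633,-.19,.2],[.527,-.412,.2])]
    print(round(yaw,1),[None if x is None else np.round(x,2).tolist() for x in r])
E
```

```text
[[399. 140. 129.]
 [399. 132. 129.]
 [400. 146. 129.]
 [401. 122. 129.]
 [401. 140. 130.]]
bar y min -0.08120904549100533 0.10313428377945622
[[395. 130. 128.]
 [397. 126. 128.]
 [402. 138. 128.]
 [401. 127. 128.]
 [399. 123. 128.]]
bar y min -0.07502239980994396 0.10217203168468081
-3.0 [[-0.66, 0.24, -0.08, 1.25, 0.0, -0.8], [-0.41, 0.52, 0.23, 1.28, 0.0, -0.56], [-0.79, 0.53, 0.25, 1.29, 0.0, -0.93]]
-2.6 [[-0.66, 0.24, -0.08, 1.25, 0.0, -1.2], [-0.41, 0.52, 0.23, 1.28, 0.0, -0.96], [-0.79, 0.53, 0.25, 1.29, 0.0, -1.33]]
-2.2 [[-0.66, 0.24, -0.08, 1.25, 0.0, -1.6], [-0.41, 0.52, 0.23, 1.28, 0.0, -1.36], [-0.79, 0.53, 0.25, 1.29, 0.0, -1.73]]
-1.8 [[-0.66, 0.24, -0.08, 1.25, 0.0, -2.0], [-0.41, 0.52, 0.23, 1.28, 0.0, -1.76], [-0.79, 0.53, 0.25, 1.29, 0.0, -2.13]]
-1.4 [[-0.66, 0.24, -0.08, 1.25, 0.0, -2.4], [-0.41, 0.52, 0.23, 1.28, 0.0, -2.16], [-0.79, 0.53, 0.25, 1.29, 0.0, -2.53]]
-1.0 [[-0.66, 0.24, -0.08, 1.25, 0.0, -2.8], [-0.41, 0.52, 0.23, 1.28, 0.0, -2.56], [-0.79, 0.53, 0.25, 1.29, 0.0, -2.93]]
-0.6 [[-0.66, 0.24, -0.08, 1.25, 0.0, 3.08], [-0.41, 0.52, 0.23, 1.28, 0.0, -2
[... 429 characters left out ...]
, 1.25, 0.0, 1.48], [-0.41, 0.52, 0.23, 1.28, 0.0, 1.73], [-0.79, 0.53, 0.25, 1.29, 0.0, 1.36]]
1.4 [[-0.66, 0.24, -0.08, 1.25, 0.0, 1.08], [-0.41, 0.52, 0.23, 1.28, 0.0, 1.33], [-0.79, 0.53, 0.25, 1.29, 0.0, 0.96]]
1.8 [[-0.66, 0.24, -0.08, 1.25, 0.0, 0.68], [-0.41, 0.52, 0.23, 1.28, 0.0, 0.93], [-0.79, 0.53, 0.25, 1.29, 0.0, 0.56]]
2.2 [[-0.66, 0.24, -0.08, 1.25, 0.0, 0.28], [-0.41, 0.52, 0.23, 1.28, 0.0, 0.53], [-0.79, 0.53, 0.25, 1.29, 0.0, 0.16]]
2.6 [[-0.66, 0.24, -0.08, 1.25, 0.0, -0.12], [-0.41, 0.52, 0.23, 1.28, 0.0, 0.13], [-0.79, 0.53, 0.25, 1.29, 0.0, -0.24]]
3.0 [[-0.66, 0.24, -0.08, 1.25, 0.0, -0.52], [-0.41, 0.52, 0.23, 1.28, 0.0, -0.27], [-0.79, 0.53, 0.25, 1.29, 0.0, -0.64]]
```

Run:
```python
from h import *; from bench import manip
q=quat(1.57)
manip.move_pose([.447,-.24,.25],q); c=look(manip,"w1"); print(manip.read_state()["clock"]); print(np.round(c["tool_from_camera"],3).tolist())
manip.move_pose([.62,-.19,.25],q); look(manip,"w2"); print(manip.read_state()["clock"])
a=np.hstack([cv2.imread("pics/w%d.png"%i) for i in(1,2)]); cv2.imwrite("pics/w12.png",cv2.resize(a,(800,300)))
```

```text
2.8417
[[-0.001, -0.961, -0.275, 0.07], [1.0, -0.001, -0.0, -0.001], [-0.0, -0.275, 0.961, -0.125], [0.0, 0.0, 0.0, 1.0]]
3.6417
```

View pics/w12.png

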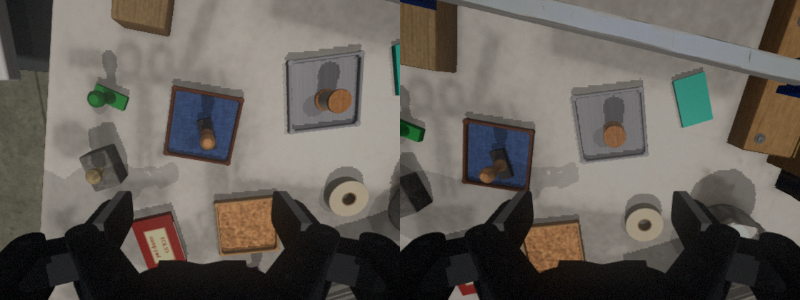

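The wrist pictures clearly show both dishes. In w1 the stamp head is at about (290,199) full-res. In w2 the spool top is at about (299,188) and the metal dish at about (295,172).

Run:
```python
from h import *
import pickle
for n,st,sp,me in(("w1",(232,110,332,240),(440,110,500,175),(395,60,515,190)),("w2",(95,190,185,265),(275,165,325,210),(235,110,350,235))):
    c=pickle.load(open(n+".pkl","rb")); T=c["T"]; P=cloud(c,T)
    hsv=cv2.cvtColor(c["image"],cv2.COLOR_BGR2HSV); k=np.ones((5,5),np.uint8)
    br=cv2.inRange(hsv,(3,80,60),(22,255,255))
    for nm,roi,zt,th in(("stamp",st,.071,.008),("spool",sp,.046,.006)):
        x0,y0,x1,y1=roi; Q=P[y0:y1,x0:x1].reshape(-1,3); Q=Q[np.isfinite(Q[:,2])]
        zm=np.percentile(Q[:,2],99.5); top=Q[Q[:,2]>zm-th]
        print(n,nm,"zmax",round(zm*1000,1),len(top),"mean",np.round(top.mean(0)*1000,1),"mid",np.round((top.min(0)+top.max(0))*500,1))
        if nm=="spool" or 1:
            b=blobs(br,roi)
            if b: (u,v),r=cv2.minEnclosingCircle(b[0]); print("   circ",u,v,r,np.round(ray(c,(u,v),zt if nm=="spool" else .054,T)*1000,1))
    g=cv2.GaussianBlur(cv2.cvtColor(c["image"],cv2.COLOR_BGR2GRAY),(3,3),0)
    x0,y0,x1,y1=me
    th,_=cv2.threshold(g[y0:y1,x0:x1],0,255,cv2.THRESH_OTSU)
    b=blobs(cv2.morphologyEx(cv2.inRange(g,0,th),cv2.MORPH_CLOSE,k),me)[0]
    print("metal",th,cv2.minAreaRect((ray(c,b.reshape(-1,2),.010,T)[:,:2]*1000).astype(np.float32)))
    bl=cv2.morphologyEx(cv2.inRange(hsv,(100,80,20),(130,255,255)),cv2.MORPH_CLOSE,k)
    b=blobs(bl,(85,110,345,270))[0]
    print("felt",cv2.minAreaRect((ray(c,b.reshape(-1,2),.004,T)[:,:2]*1000).astype(np.float32)))
```

```text
w1 stamp zmax 70.2 395 mean [ 453.3 -240.5   67.5] mid [ 453.6 -241.3   67. ]
   circ 281.5 175.5 67.54637908935547 [[ 445.3 -221.2   54. ]]
w1 spool zmax 47.3 939 mean [ 635.2 -188.4   45.7] mid [ 635.4 -188.3   44.6]
   circ 466.5 141.0 25.811918258666992 [[ 627.4 -188.5   46. ]]
metal 126.0 ((630.0775756835938, -174.93045043945312), (114.46736145019531, 120.7728271484375), 6.402230262756348)
felt ((446.9872741699219, -230.82012939453125), (97.09724426269531, 97.13211822509766), 80.08125305175781)
w2 stamp zmax 70.4 354 mean [ 455.7 -239.8   67.5] mid [ 453.8 -241.1   67.2]
   circ 121.83443450927734 244.45033264160156 11.751039505004883 [[ 450.3 -244.    54. ]]
w2 spool zmax 47.4 797 mean [ 636.3 -188.    45.7] mid [ 636.4 -188.7   45.5]
   circ 299.0 188.0 18.24838638305664 [[ 635.7 -185.6   46. ]]
metal 124.0 ((631.517333984375, -174.27096557617188), (112.37767791748047, 120.41156005859375), 6.991264343261719)
felt ((446.1194152832031, -231.030517578125), (96.99485778808594, 97.27568054199219), 79.93401336669922)
```

```bash
cat >> h.py <<'E'
def pick(m,xy,z,lift=.16):
    m.line_to([*xy,lift],rate=.25); m.line_to([*xy,z],rate=.12); m.close_gripper(30)
    s=m.read_state(); print("width",s["gripper_width"],"F",s["grasp_force"])
    m.line_to([*xy,lift],rate=.15); s=m.read_state(); print("lifted",s["gripper_width"],s["grasp_force"],s["clock"])
def place(m,xy,z,lift=.16):
    m.line_to([*xy,lift],rate=.2); m.line_to([*xy,z+.015],rate=.12)
    print("guard",m.line_to([*xy,z],rate=.03,guard=4),m.read_state()["tcp_pos"]); m.pause(.2)
    m.ungrasp(); m.pause(.2); m.line_to([*xy,lift],rate=.15); print(m.read_state()["clock"])
E
python3 - <<'E'
from h import *; from bench import manip
pick(manip,(.636,-.1885),.040)
place(manip,(.5275,-.4125),.0402)
manip.line_to([.54,-.36,.25],rate=.25); c=look(manip,"w3"); T=c["T"]
P=cloud(c,T).reshape(-1,3); Q=P[(abs(P[:,0]-.5275)<.05)&(abs(P[:,1]+.4125)<.05)]
t=Q[Q[:,2]>np.nanmax(Q[:,2])-.006]; print(len(t),np.round(t.mean(0)*1000,1),np.round((t.min(0)+t.max(0))*500,1))
E
```

```text
width 0.030077138640170614 F 29.31270596163813
lifted 0.03022929205480248 29.65895681467373 6.8167
guard True [ 0.5275499  -0.41248267  0.04025066]
11.675
81 [ 484.5 -367.1  304.3] [ 487.3 -366.   306.2]
```

View pics/w3.png

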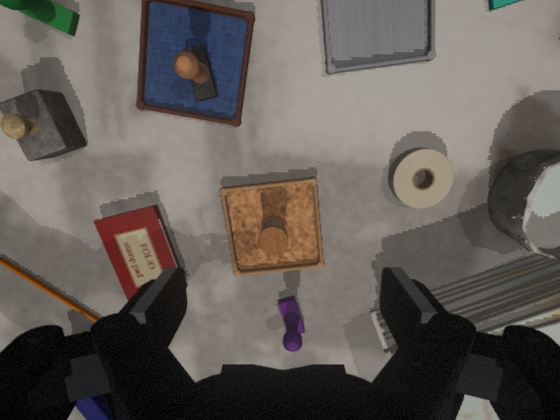

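The spool stands upright in the cork dish (top at about (273,240)), and the stamp is still upright at (190,68). Next I'll re-measure the spool and move the stamp.

Run:
```python
from h import *; from bench import manip; import pickle
c=pickle.load(open("w3.pkl","rb")); T=c["T"]
def top(P,x,y,r=.045,dz=.006):
    P=P.reshape(-1,3); Q=P[(abs(P[:,0]-x)<r)&(abs(P[:,1]-y)<r)&(P[:,2]<.085)]
    t=Q[Q[:,2]>np.percentile(Q[:,2],99.5)-dz]; return np.round(t.mean(0)*1000,1),np.round((t.min(0)+t.max(0))*500,1)
print("spool",top(cloud(c,T),.5275,-.4125))
manip.line_to([.47,-.25,.2],rate=.25)
pick(manip,(.454,-.2408),.052)
place(manip,(.630,-.1785),.0522)
manip.line_to([.60,-.23,.25],rate=.25); c=look(manip,"w4")
print("stamp",top(cloud(c,c["T"]),.63,-.1785)); print(manip.read_state()["clock"])
```

```text
spool (array([ 527.9, -411.3,   45.7]), array([ 527.5, -412.1,   44.7]))
width 0.019426221594418862 F 29.13742745295167
lifted 0.01939802694283391 29.28592872340232 15.8667
guard True [ 0.63012662 -0.17853587  0.0522212 ]
20.3083
stamp (array([ 629.6, -179.1,   68.1]), array([ 629.6, -179.5,   68.2]))
20.9417
```

View pics/w4.png

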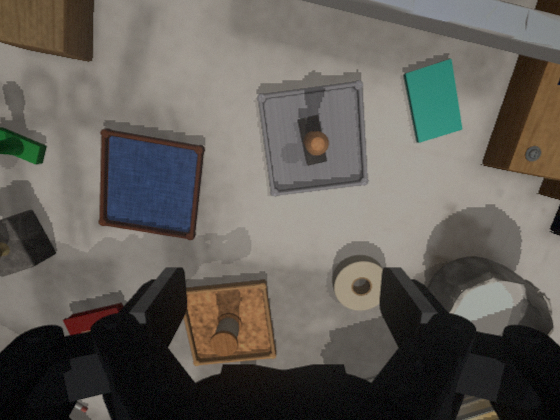

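The stamp stands upright near the middle of the metal dish: foot at about (312,140), rim corners at about (261,92), (360,82), (367,184), (272,193). Next is the spool.

Run:
```python
from h import *; from bench import manip; import pickle
c=pickle.load(open("w4.pkl","rb"))
print("dish",ray(c,[(261,92),(360,82),(367,184),(272,193)],.012,c["T"]).mean(0))
manip.line_to([.54,-.38,.2],rate=.25)
pick(manip,(.5277,-.4118),.040)
place(manip,(.4465,-.231),.0402)
manip.line_to([.49,-.25,.27],rate=.25); c=look(manip,"w5")
P=cloud(c,c["T"]).reshape(-1,3)
for x,y in((.4465,-.231),(.63,-.1785)):
    Q=P[(abs(P[:,0]-x)<.045)&(abs(P[:,1]-y)<.045)&(P[:,2]<.085)]
    t=Q[Q[:,2]>np.percentile(Q[:,2],99.5)-.006]; print(np.round(t.mean(0)*1000,1))
print(manip.read_state()["clock"])
```

```text
dish [ 0.63341159 -0.1792904   0.012     ]
width 0.030110947872345847 F 29.33240960144758
lifted 0.03019109416496285 29.65657107968582 24.7833
guard True [ 0.4465675  -0.23094557  0.04022415]
29.3917
[ 446.9 -230.6   45.7]
[ 628.4 -179.4   68.1]
30.075
```

View pics/w5.png

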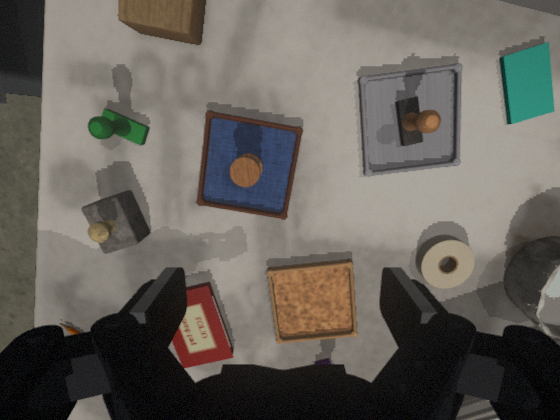

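Both pieces are upright and centred to within about 4 mm: spool at (246,170), stamp foot at (410,120) in a dish centred at about (410,120). The bystanders haven't moved and the cork dish is empty. Handing in.

```bash
python3 -c "
from bench import manip
print(manip.job_done())"
```

```text
the job is handed in; nothing more can be done
None
```

The swap is done and handed in at about 30 s on the robot clock: the stamp stands upright in the metal dish and the spool upright in the felt dish, each within about 4 mm of the middle; the spool was put down in the cork dish on the way, and the weight, tape roll and tin were left alone.

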